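# Stow the low reagent carton under the bench riser

## Task

Put the lower of the two reagent cartons that stand in front of the grey bench riser away in the riser's empty right-hand bay: slide it in lengthwise on the bench, under the riser's top, until it is fully home against the back of the bay. Leave the tall carton and the carton already stored in the left-hand bay where they are.

Things in the scene. Friction and masses are not known exactly. Their poses are not given: they have to be found in the camera images.
- low_carton_center (a point): Carton to stow: closed white box with a dark red band, 62 wide (its x axis), 120 long (y), 55 high, mm; loose on the bench in front of the riser, to its left or right; 0.13 to 0.25 kg. This point is its centre, 27.5 mm above its underside; z up. Either end may go in first.
- bay_mouth (a point): Middle of the front edge, at bench height, of the riser's empty right-hand bay; x points straight into the bay, y left, z up. Bay: 88 mm wide, 66 high under the top, 124 deep to its back wall; floor is the bench. Fixed grey riser: 200 wide, 132 deep, 74 high, walls 8; things on top reach 95 mm. Fully home, the low carton's centre is 64 mm inside this point, its near end 4 mm behind the edge.
- tall_carton_center (a point): Bystander: a larger white carton with a green band, 66 wide (x), 130 long (y), 70 high in mm, on the bench in front of the riser on the other side from the low carton; too tall for the bay. This point is its centre, 35 mm above its underside.
- stored_carton_center (a point): Bystander: a carton just like the low one, already stored in the riser's left-hand bay. This point is its centre, 27.5 mm above its underside.
Mind the look-alikes: they are no part of the job. What is shaped like the part that bears low_carton_center but pink or purple is not meant.

How it is judged (in metres and radians):
At the end, for the whole second after the job is handed in: The low carton stands upright on the bench inside the right-hand bay, under the riser's top, within 12 mm of fully home (centre at least 52 mm inside the front edge) (x of low_carton_center in the frame of bay_mouth between 0.052 and 0.075 m and y of low_carton_center in the frame of bay_mouth between -0.03 and 0.03 m and height (world z) of low_carton_center below 0.035 m and angle between low_carton_center's own z axis and vertical below 0.12 rad); the robot touches nothing.
It fails at once if the tall carton is moved more than 30 mm (distance of tall_carton_center from where it was at the start of the episode above 0.03 m).
It fails at once if the stored carton is moved more than 30 mm (distance of stored_carton_center from where it was at the start of the episode above 0.03 m).
It also fails if it takes over 53 s, if anything falls off the work surface, if the arm or the gripper's body presses on something with over 40 N, if the wrist force passes 120 N, or if a joint passes its speed limit or range.

## Robot

A 6-joint arm with a two-finger parallel gripper is mounted at the origin on a cart in front of the work surface, level with it; the furniture and walls round the work are solid. World frame = base frame: x ahead of the robot, y to its left, z up, the work surface at z = 0. Lengths are in m, angles in degrees, forces in N, time in s.
With the tool pointing down it reaches from about 0.35 to 0.875 m from the base axis. Payload 4.2 kg.
Tool frame: the origin (TCP) lies on the centre line of the jaws, within the pads' length; the fingertips stand 25 mm ahead of it and the grasp point (between the pads) lies 6 mm ahead of it; z points along the fingers, y is the line along which they close (so a half turn about z gives the same grasp; the last joint's range is limited). The gripper opens to 87 mm and grips with 3 to 60 N. Pads are 19 mm wide; open, the fingers measure 117 mm over their backs; the gripper's body (75 mm by 190 mm) begins 51 mm behind the grasp point.
Start: joints at [-54.282, 22.042, 0.453, 0, -68.411, -14.817], TCP at [0.223, -0.584, 0.248] pointing down, gripper open.
Joint ranges: [-179.83, 179.83], [-69.29, 118.12], [-61.27, 80.66], [-181.25, 117.63], [-171.15, -9.14], [-177.46, 177.46]. Speed limits (degrees/s): [159.86, 159.86, 180, 180, 180, 180].

## Interface

Orientations are given as a 3x3 rotation matrix whose columns are the frame's x, y, z axes.
In Python, from station import r gives the robot as it stands.
- The arm moves only by the tool move_arm, never from a script. Its argument "series" is a list of rows, each an object with "grip": the opening, from 0 (shut) to 1 (fully open); "xyz": the shift along the tool's x, y, z in mm, a list of three; "angular": the turn, a rotation vector about the tool's x, y, z in rad, a list of three. A call has 1 to 10 rows; each row is the pose to reach, as a shift and turn from the pose commanded when the call began, along the tool's axes at that moment; what a row does not reach only later rows make up. A row lasts 1/10 s, in which the tool goes at most 50 mm and 8.59 degrees, less where a joint would pass 70% of its speed; a pose out of reach is approached as far as the arm can. A call with a gripper value outside its range is refused whole. The fingers move at their own pace and stop on an object; the grip force is fixed at half the most. Time passes only in rows, so rows that repeat a pose let the fingers close. It gives the time, the measured TCP pose, the force, the opening and the grip force at its end, in the units of the state.
- r.sense(): the state, without advancing time (a new reading comes with each control period).
- r.capture(name): name is "scene" or "top" or "wrist"; returns a dict with "img" (384x512x3 uint8, red, green, blue), "camera_matrix" (3x3 intrinsics, pixels), "rvec" (rotation vector, rad) and "tvec" (3), from world to camera coordinates, as OpenCV has them; the wrist camera has in their place "hand_eye" (4x4, takes a point from camera to tool coordinates, whose origin is the TCP and whose axes are the flange's). Camera axes: x right, y down, z forward; pixel columns grow to the right and rows downward; lengths in m; the calibration is good to about 2 mm. A picture is of the moment at which its call begins: read the wrist's pose just before it. There is no depth.
- r.finish_job(): hands the job in; it is judged then, once.
The state is a dict: "time_s": time; "joints": joint angles; "joint_velocities": joint speeds; "effort": joint torques, N m; "tcp_pos": TCP position; "ee_rot": TCP orientation; "wrist_force": force on the tool from outside, world axes, zero at the start; "moment": the same for the moment, N m; "gripper_width": opening from 0.0 (shut) to 1.0 (fully open); "gripper_force": force on a finger pad.
Only numpy, scipy, OpenCV 4.12 (cv2) and the standard library are available. Lean on these libraries where they do the work, as an engineer would, in place of code of your own. Each camera call takes 0.05 s, during which the arm holds its last target. There are 200 camera calls.

## Working session

There is one attempt and no reset: what is moved stays moved. The work goes in short steps, Python scripts to look and compute and a tool call to move; the robot and the scene stay as the last step left them, time stands still between calls to the robot, and variables do not carry over. Pictures are saved under pics/ and viewed, at most 11 in all, crops included, and the job is handed in when it is done.

Besides the shell and the picture viewer there is one more tool, called after "Emit:" as name(argument=value, ...) on one line, values as JSON. move_arm: Moves the arm, as the interface text tells. Its arguments: {"type":"object","properties":{"series":{"type":"array"}},"required":["series"]}

```bash
mkdir -p pics; cat > h.py <<'E'
import numpy as np, cv2
from station import r
def snap(cam,fn):
    s=r.sense(); c=r.capture(cam); cv2.imwrite(fn,cv2.cvtColor(c['img'],cv2.COLOR_RGB2BGR)); np.savez('pics/'+cam+'.npz',pos=s['tcp_pos'],rot=s['ee_rot'],**{k:v for k,v in c.items()}); return c
def ray(cam,px):
    c=np.load('pics/'+cam+'.npz'); d=np.linalg.inv(c['camera_matrix'])@[px[0],px[1],1]
    if 'rvec' in c:
        R=cv2.Rodrigues(c['rvec'])[0]; return -R.T@c['tvec'].ravel(), R.T@d
    H=c['hand_eye'];R=c['rot']; return R@H[:3,3]+c['pos'], R@H[:3,:3]@d
def onz(cam,px,z):
    o,d=ray(cam,px); return o+d*(z-o[2])/d[2]
E
python3 - <<'E'
from h import *
a=snap('scene','pics/s0.png');b=snap('top','pics/t0.png')
im=np.hstack([cv2.imread('pics/s0.png'),cv2.imread('pics/t0.png')])
s=r.sense();print(s['time_s'],s['tcp_pos'],s['ee_rot'])
E
```

```text
0.1 [ 0.22281948 -0.58341025  0.24656147] [[-9.34253310e-01 -3.56609197e-01 -7.95480908e-04]
 [-3.56610070e-01  9.34251578e-01  1.80210021e-03]
 [ 1.00533785e-04  1.96729459e-03 -9.99998060e-01]]
```

View pics/t0.png

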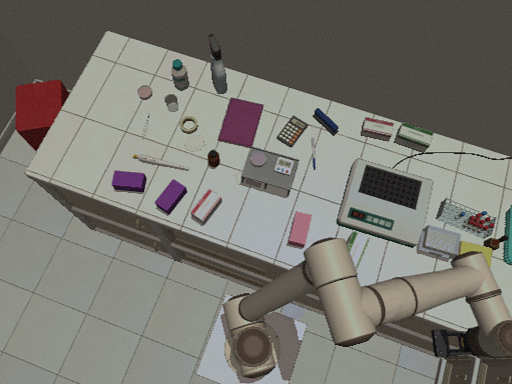

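View pics/s0.png

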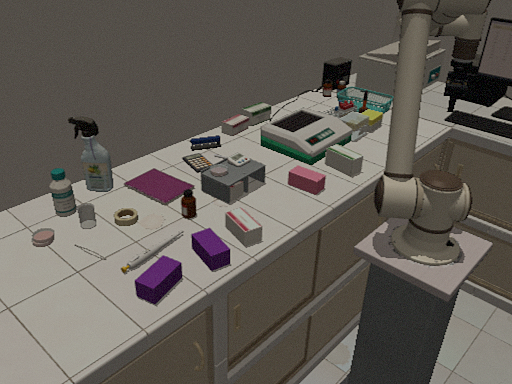

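```bash
python3 - <<'E'
import cv2,numpy as np
t=cv2.imread('pics/t0.png')[140:260,180:340];s=cv2.imread('pics/s0.png')[145:255,180:380]
t=cv2.resize(t,None,fx=5,fy=5,interpolation=3)[:600];cv2.imwrite('pics/tc.png',t)
s=cv2.resize(s,None,fx=4,fy=4,interpolation=3);cv2.imwrite('pics/sc.png',s)
E
```

```text
(no output)
```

View pics/tc.png

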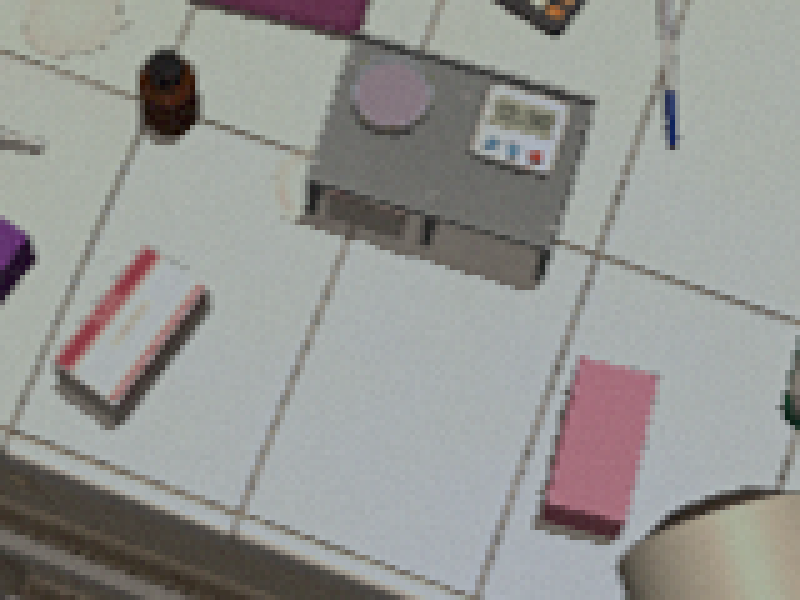

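View pics/sc.png

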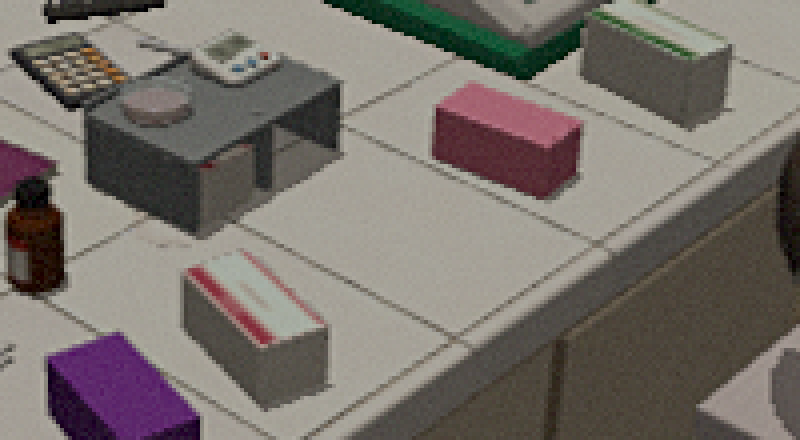

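The crops show the low carton as the only white box with a red band, with top corners at about (148,247), (208,290), (113,400), (58,365) in the ×5 crop. That is top px (207,206). The riser top is at (352,38), (594,102), (553,245), (310,180), and its right-hand bay is empty. Look-alikes to avoid are purple at (129,181) and (171,196), pink at (300,229), and pink-banded white boxes at the back at (377,128). The tall green-banded carton is at scene px (345,160).

```bash
python3 - <<'E'
from h import *
f=lambda p:((p[0]+.5)/5-.5+180,(p[1]+.5)/5-.5+140)
C=np.array([onz('top',f(p),.055) for p in [(148,247),(208,290),(113,400),(58,365)]]);print(C.round(4),C.mean(0))
n=np.linalg.norm
print([n(C[i]-C[(i+1)%4]).round(4) for i in range(4)])
d=C[0]+C[1]-C[2]-C[3];print('low long yaw',np.degrees(np.arctan2(d[1],d[0])))
R=np.array([onz('top',f(p),.074) for p in [(352,38),(594,102),(553,245),(310,180)]]);print(R.round(4))
print([n(R[i]-R[(i+1)%4]).round(4) for i in range(4)])
d=R[0]+R[1]-R[2]-R[3];e=R[0]+R[3]-R[1]-R[2]
print('riser yaw',np.degrees(np.arctan2(d[1],d[0])),np.degrees(np.arctan2(-e[0],e[1])))
g=lambda p:((p[0]+.5)/4-.5+180,(p[1]+.5)/4-.5+145)
C=np.array([onz('scene',g(p),.055) for p in [(240,250),(328,325),(265,345),(185,268)]]);print('low scene',C.round(4),C.mean(0))
R=np.array([onz('scene',g(p),.074) for p in [(86,110),(200,162),(342,82)]]);print('riser scene BL FL FR',R.round(4))
T=np.array([onz('scene',g(p),.07) for p in [(732,45),(690,60),(583,12)]]);print('tall',T.round(4))
P=np.array([onz('scene',g(p),.055) for p in [(470,83),(582,122),(545,150),(433,104)]]);print('pink',P.round(4))
E
```

```text
[[0.496  0.3605 0.055 ]
 [0.479  0.3033 0.055 ]
 [0.3706 0.3389 0.055 ]
 [0.382  0.3892 0.055 ]] [0.43190922 0.34795881 0.055     ]
[np.float64(0.0596), np.float64(0.1141), np.float64(0.0516), np.float64(0.1176)]
low long yaw -16.1322615111853
[[0.7128 0.2698 0.074 ]
 [0.7264 0.0704 0.074 ]
 [0.6    0.0626 0.074 ]
 [0.5859 0.2583 0.074 ]]
[np.float64(0.1999), np.float64(0.1267), np.float64(0.1962), np.float64(0.1274)]
riser yaw 4.369012143524497 4.02655733597192
low scene [[0.4873 0.3063 0.055 ]
 [0.369  0.334  0.055 ]
 [0.385  0.3859 0.055 ]
 [0.4998 0.3553 0.055 ]] [0.43524452 0.34538392 0.055     ]
riser scene BL FL FR [[0.7177 0.2612 0.074 ]
 [0.5843 0.2541 0.074 ]
 [0.5948 0.0627 0.074 ]]
tall [[ 0.3889 -0.2625  0.07  ]
 [ 0.4001 -0.2073  0.07  ]
 [ 0.5302 -0.2197  0.07  ]]
pink [[ 0.5333 -0.0475  0.055 ]
 [ 0.4167 -0.0605  0.055 ]
 [ 0.4103  0.0039  0.055 ]
 [ 0.5319  0.0084  0.055 ]]
```

```bash
cat >> h.py <<'E'
from scipy.spatial.transform import Rotation as Ro
def plan(wps):
    s=r.sense();p=np.array(s['tcp_pos']);R=np.array(s['ee_rot'])
    print('t',s['time_s'],'tcp',p.round(4),'yaw',np.degrees(np.arctan2(R[1,0],R[0,0])).round(2),'w',s['gripper_width'],'F',np.round(s['wrist_force'],1))
    for x,y,z,yaw in wps:
        T=Ro.from_euler('z',yaw,degrees=True).as_matrix()@np.diag([1,-1,-1]); T=np.array(T)
        print(((np.array([x,y,z])-p)@R*1000).round(1), Ro.from_matrix(R.T@T).as_rotvec().round(4)); p=np.array([x,y,z]);R=T
E
python3 - <<'E'
from h import *
plan([(.47,-.25,.25,-110),(.52,.15,.25,-50),(.387,.359,.16,-15)])
E
```

```text
t 0.1 tcp [ 0.2228 -0.5834  0.2466] yaw -159.11 w 1.0039625713812594 F [-0.3  1.2 -0.3]
[-349.8  223.3   -3. ] [ 1.900e-03  7.000e-04 -8.571e-01]
[-393.    89.8    0. ] [ 0.      0.     -1.0472]
[-245.6  -32.5   90. ] [ 0.      0.     -0.6109]
```

Emit:
move_arm(series=[{"grip": 1,"xyz": [-35,22,0],"angular": [0,0,-0.086]},{"grip": 1,"xyz": [-70,45,0],"angular": [0,0,-0.17]},{"grip": 1,"xyz": [-105,67,-1],"angular": [0,0,-0.257]},{"grip": 1,"xyz": [-140,89,-1],"angular": [0,0,-0.343]},{"grip": 1,"xyz": [-175,112,-2],"angular": [0,0,-0.43]},{"grip": 1,"xyz": [-210,134,-2],"angular": [0,0,-0.514]},{"grip": 1,"xyz": [-245,156,-2],"angular": [0,0,-0.6]},{"grip": 1,"xyz": [-280,179,-3],"angular": [0,0,-0.686]},{"grip": 1,"xyz": [-315,201,-3],"angular": [0,0,-0.77]},{"grip": 1,"xyz": [-350,223,-3],"angular": [0,0,-0.857]}])

```text
time_s: 1.1
tcp_pos: [0.4709, -0.249, 0.2503]
ee_rot: [[-0.339, -0.941, -0.0], [-0.941, 0.339, 0.0], [-0.0, 0.001, -1.0]]
wrist_force: [1.3, -0.2, 0.3]
gripper_width: 1.002
gripper_force: 0.0
```

Emit:
move_arm(series=[{"grip": 1,"xyz": [-39,9,0],"angular": [0,0,-0.105]},{"grip": 1,"xyz": [-79,18,0],"angular": [0,0,-0.21]},{"grip": 1,"xyz": [-118,27,0],"angular": [0,0,-0.314]},{"grip": 1,"xyz": [-157,36,0],"angular": [0,0,-0.419]},{"grip": 1,"xyz": [-196,45,0],"angular": [0,0,-0.524]},{"grip": 1,"xyz": [-236,54,0],"angular": [0,0,-0.628]},{"grip": 1,"xyz": [-275,63,0],"angular": [0,0,-0.733]},{"grip": 1,"xyz": [-314,72,0],"angular": [0,0,-0.838]},{"grip": 1,"xyz": [-354,81,0],"angular": [0,0,-0.942]},{"grip": 1,"xyz": [-393,90,0],"angular": [0,0,-1.047]}])

```text
time_s: 2.1
tcp_pos: [0.5199, 0.1511, 0.2502]
ee_rot: [[0.646, -0.763, -0.001], [-0.763, -0.646, -0.0], [-0.0, 0.001, -1.0]]
wrist_force: [0.4, -0.4, -0.7]
gripper_width: 1.002
gripper_force: 0.0
```

```bash
python3 - <<'E'
from h import *
plan([(.387,.359,.18,-15)]); print(np.round(r.sense()['joints'],1))
E
```

```text
t 2.1 tcp [0.5199 0.1511 0.2502] yaw -49.74 w 1.0018023716268691 F [ 0.4 -0.4 -0.7]
[-244.5  -33.    70.3] [ 5.000e-04  4.000e-04 -6.064e-01]
[ 33.4  13.8 -11.1  -0.  -65.2   6.9]
```

Emit:
move_arm(series=[{"grip": 1,"xyz": [-41,-6,12],"angular": [0,0,-0.1]},{"grip": 1,"xyz": [-82,-11,23],"angular": [0,0,-0.2]},{"grip": 1,"xyz": [-122,-16,35],"angular": [0,0,-0.3]},{"grip": 1,"xyz": [-163,-22,47],"angular": [0,0,-0.4]},{"grip": 1,"xyz": [-204,-28,58],"angular": [0,0,-0.5]},{"grip": 1,"xyz": [-244,-33,70],"angular": [0,0,-0.6]},{"grip": 1,"xyz": [-244,-33,70],"angular": [0,0,-0.606]},{"grip": 1,"xyz": [-244,-33,70],"angular": [0,0,-0.606]}])

```text
time_s: 2.9
tcp_pos: [0.3879, 0.358, 0.1799]
ee_rot: [[0.965, -0.262, -0.001], [-0.262, -0.965, -0.002], [-0.001, 0.002, -1.0]]
wrist_force: [0.8, -0.6, 0.2]
gripper_width: 1.0
gripper_force: 0.0
```

```bash
python3 - <<'E'
from h import *
snap('wrist','pics/w1.png'); snap('top','pics/t1.png')
t=cv2.resize(cv2.imread('pics/t1.png')[150:250,180:340],None,fx=2.5,fy=2.5)
w=cv2.imread('pics/w1.png'); c=np.zeros((384,400,3),np.uint8); c[:250]=t; cv2.imwrite('pics/m1.png',cv2.resize(np.hstack([w,c])[:,:800],None,fx=1,fy=1))
plan([])
E
```

```text
t 3.0 tcp [0.3889 0.3571 0.1806] yaw -15.34 w 0.9993901860812986 F [ 0.4 -0.1  0.2]
```

View pics/m1.png

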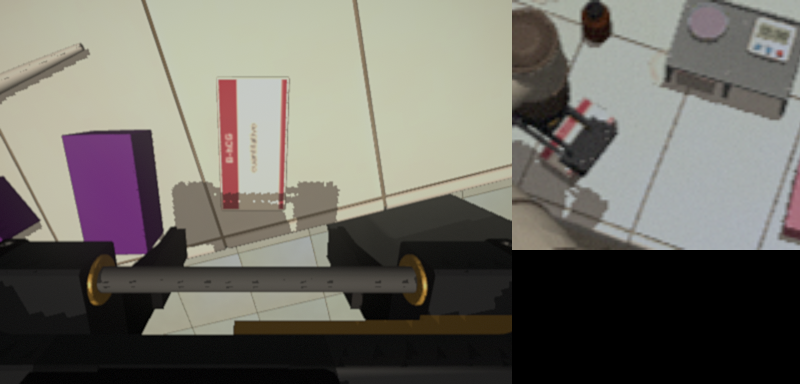

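The wrist view shows the carton ahead of the open fingers, top corners at about (217,78), (289,77), (286,208), (223,210). The purple box is to the left at (65–160,130–255).

```bash
python3 - <<'E'
from h import *
C=np.array([onz('wrist',p,.055) for p in [(217,78),(289,77),(286,208),(223,210)]]);print(C.round(4),C.mean(0).round(4))
print([np.linalg.norm(C[i]-C[(i+1)%4]).round(4) for i in range(4)])
d=C[0]+C[1]-C[2]-C[3];yaw=np.arctan2(d[1],d[0]);print(np.degrees(yaw))
P=np.array([onz('wrist',p,.055) for p in [(150,130),(145,253),(160,222)]]);print('purple',P.round(4))
m=C.mean(0);g=m-0.047*np.array([np.cos(yaw),np.sin(yaw),0]);print(g)
plan([(g[0],g[1],.056,np.degrees(yaw))])
E
```

```text
[[0.4968 0.3624 0.055 ]
 [0.4818 0.3038 0.055 ]
 [0.3689 0.3333 0.055 ]
 [0.3828 0.3921 0.055 ]] [0.4326 0.3479 0.055 ]
[np.float64(0.0605), np.float64(0.1166), np.float64(0.0604), np.float64(0.1178)]
-14.660720730732633
purple [[0.4714 0.4322 0.055 ]
 [0.3595 0.4811 0.055 ]
 [0.387  0.4547 0.055 ]]
[0.38711001 0.35978113 0.055     ]
t 3.0 tcp [0.3889 0.3571 0.1806] yaw -15.34 w 0.9993901860812986 F [ 0.4 -0.1  0.2]
[ -2.4  -2.1 124.6] [ 0.0003  0.     -0.0119]
```

Emit:
move_arm(series=[{"grip": 1,"xyz": [-2,-2,30],"angular": [0,0,-0.012]},{"grip": 1,"xyz": [-2,-2,60],"angular": [0,0,-0.012]},{"grip": 1,"xyz": [-2,-2,85],"angular": [0,0,-0.012]},{"grip": 1,"xyz": [-2,-2,105],"angular": [0,0,-0.012]},{"grip": 1,"xyz": [-2,-2,118],"angular": [0,0,-0.012]},{"grip": 1,"xyz": [-2,-2,125],"angular": [0,0,-0.012]},{"grip": 0.6,"xyz": [-2,-2,125],"angular": [0,0,-0.012]},{"grip": 0.5,"xyz": [-2,-2,125],"angular": [0,0,-0.012]},{"grip": 0.5,"xyz": [-2,-2,125],"angular": [0,0,-0.012]},{"grip": 0.5,"xyz": [-2,-2,125],"angular": [0,0,-0.012]}])

```text
time_s: 4.0
tcp_pos: [0.3876, 0.3605, 0.0564]
ee_rot: [[0.968, -0.252, 0.001], [-0.252, -0.968, 0.002], [0.001, -0.002, -1.0]]
wrist_force: [-0.8, 1.0, 0.1]
gripper_width: 0.722
gripper_force: 0.3
```

```bash
python3 - <<'E'
from h import *
# bay mouth, yaw 4.1
y=np.radians(4.1);u=np.array([np.cos(y),np.sin(y)]);m=np.array([.5945,.111])
a=m-u*.150; b=m-u*.015
print(a,b)
plan([(a[0],a[1],.056,4.1),(b[0],b[1],.056,4.1)])
print(r.sense()['gripper_force'])
E
```

```text
[0.44488388 0.10027538] [0.57953839 0.10992754]
t 4.0 tcp [0.3876 0.3605 0.0564] yaw -14.6 w 0.722289372943609 F [-0.8  1.   0.1]
[121.  237.4   0. ] [-0.0018 -0.0009 -0.3264]
[135.  -0.   0.] [0. 0. 0.]
0.278092518565245
```

Emit:
move_arm(series=[{"grip": 0.3,"xyz": [0,0,0],"angular": [0,0,0]},{"grip": 0.3,"xyz": [0,0,0],"angular": [0,0,0]},{"grip": 0.3,"xyz": [0,0,0],"angular": [0,0,0]},{"grip": 0.3,"xyz": [0,0,-1],"angular": [0,0,0]}])

```text
time_s: 4.4
tcp_pos: [0.3872, 0.3601, 0.0566]
ee_rot: [[0.968, -0.252, -0.0], [-0.252, -0.968, 0.0], [-0.0, -0.0, -1.0]]
wrist_force: [-0.1, 0.7, -0.6]
gripper_width: 0.711
gripper_force: 30.0
```

Emit:
move_arm(series=[{"grip": 0.3,"xyz": [5,10,0],"angular": [0,0,-0.015]},{"grip": 0.3,"xyz": [15,30,0],"angular": [0,0,-0.04]},{"grip": 0.3,"xyz": [28,55,0],"angular": [0,0,-0.075]},{"grip": 0.3,"xyz": [42,82,0],"angular": [0,0,-0.113]},{"grip": 0.3,"xyz": [56,110,0],"angular": [0,0,-0.15]},{"grip": 0.3,"xyz": [70,137,0],"angular": [0,0,-0.19]},{"grip": 0.3,"xyz": [84,165,0],"angular": [0,0,-0.227]},{"grip": 0.3,"xyz": [98,192,0],"angular": [0,0,-0.265]},{"grip": 0.3,"xyz": [112,220,0],"angular": [0,0,-0.303]},{"grip": 0.3,"xyz": [121,237,0],"angular": [0,0,-0.326]}])

```text
time_s: 5.4
tcp_pos: [0.4443, 0.0979, 0.0564]
ee_rot: [[0.997, 0.071, -0.0], [0.071, -0.997, -0.0], [-0.0, 0.0, -1.0]]
wrist_force: [-0.6, 0.4, -0.8]
gripper_width: 0.71
gripper_force: 30.0
```

```bash
python3 - <<'E'
from h import *
snap('wrist','pics/w2.png'); snap('scene','pics/s2.png')
w=cv2.imread('pics/w2.png'); s=cv2.imread('pics/s2.png')[140:300,160:360]
w=cv2.resize(w,(800,600)); s=cv2.resize(s,None,fx=1.2,fy=1.2); w[600-s.shape[0]:,:s.shape[1]]=s; cv2.imwrite('pics/m2.png',w)
plan([]);print(r.sense()['gripper_force'])
E
```

```text
t 5.5 tcp [0.4442 0.0975 0.0564] yaw 3.9 w 0.7059922336335792 F [-0.7 -1.1  1.6]
29.99643553979695
```

View pics/m2.png

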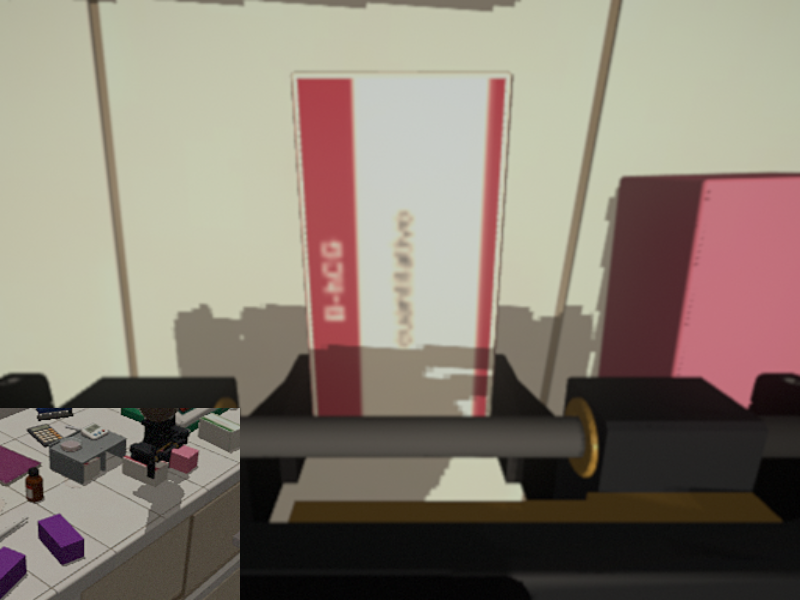

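The carton is held straight in the jaws at about (290–510, 73–415), and the pink box to the right is clear. Next I'll insert it.

Emit:
move_arm(series=[{"grip": 0.3,"xyz": [5,-2,0],"angular": [0,0,-0.003]},{"grip": 0.3,"xyz": [15,-2,0],"angular": [0,0,-0.003]},{"grip": 0.3,"xyz": [25,-2,0],"angular": [0,0,-0.003]},{"grip": 0.3,"xyz": [35,-2,0],"angular": [0,0,-0.003]},{"grip": 0.3,"xyz": [45,-2,0],"angular": [0,0,-0.003]},{"grip": 0.3,"xyz": [55,-2,0],"angular": [0,0,-0.003]},{"grip": 0.3,"xyz": [65,-2,0],"angular": [0,0,-0.003]},{"grip": 0.3,"xyz": [70,-2,0],"angular": [0,0,-0.003]}])

```text
time_s: 6.3
tcp_pos: [0.5156, 0.1074, 0.0564]
ee_rot: [[0.997, 0.074, 0.0], [0.074, -0.997, 0.0], [0.0, -0.0, -1.0]]
wrist_force: [-3.7, 0.1, 5.1]
gripper_width: 0.709
gripper_force: 30.0
```

```bash
python3 - <<'E'
from h import *
snap('wrist','pics/w3.png'); snap('top','pics/t3.png')
w=cv2.resize(cv2.imread('pics/w3.png'),(800,600)); s=cv2.imread('pics/t3.png')[140:230,230:330]; s=cv2.resize(s,None,fx=2.4,fy=2.4,interpolation=3); w[600-s.shape[0]:,:s.shape[1]]=s; cv2.imwrite('pics/m3.png',w)
plan([]);print(r.sense()['gripper_force'])
E
```

```text
t 6.4 tcp [0.5157 0.1075 0.0564] yaw 4.23 w 0.7107382223474702 F [ 2.2 -0.4  0.4]
29.99679761007428
```

View pics/m3.png

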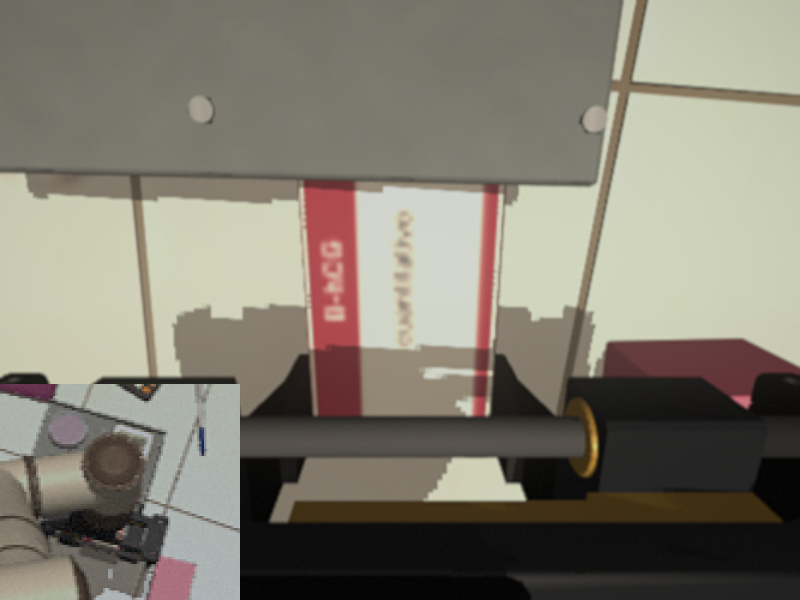

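The carton has entered the right-hand bay. The riser's front edge runs from (0,171) to its right corner at (597,184) in the 800-wide image.

```bash
python3 - <<'E'
from h import *
k=.64
A=onz('wrist',(2*k,171*k),.074);B=onz('wrist',(597*k,184*k),.074);print(A,B)
d=(A-B)[:2];d/=np.linalg.norm(d);yaw=np.arctan2(-d[0],d[1]);print('yaw',np.degrees(yaw))
m=B[:2]+d*.052;u=np.array([d[1],-d[0]]);print('mouth',m)
p=np.array(r.sense()['tcp_pos'])[:2]-m;print('tcp in bay',p@u,p@d)
E
```

```text
[0.58749235 0.21317695 0.074     ] [0.59559007 0.06309502 0.074     ]
yaw 3.0884173046761347
mouth [0.59278847 0.11501949]
tcp in bay -0.07739305362004613 -0.003378054070858443
```

Emit:
move_arm(series=[{"grip": 0.3,"xyz": [8,-1,0],"angular": [0,0,0.007]},{"grip": 0.3,"xyz": [18,-1,0],"angular": [0,0,0.007]},{"grip": 0.3,"xyz": [28,-1,0],"angular": [0,0,0.007]},{"grip": 0.3,"xyz": [38,-1,0],"angular": [0,0,0.007]},{"grip": 0.3,"xyz": [48,-1,0],"angular": [0,0,0.007]},{"grip": 0.3,"xyz": [55,-1,0],"angular": [0,0,0.007]},{"grip": 0.3,"xyz": [59,-1,0],"angular": [0,0,0.007]},{"grip": 0.3,"xyz": [60,-1,0],"angular": [0,0,0.007]}])

```text
time_s: 7.2
tcp_pos: [0.5745, 0.1126, 0.0565]
ee_rot: [[0.998, 0.067, 0.0], [0.067, -0.998, 0.0], [0.0, -0.0, -1.0]]
wrist_force: [-1.4, -0.0, 0.7]
gripper_width: 0.708
gripper_force: 30.0
```

Emit:
move_arm(series=[{"grip": 0.8,"xyz": [0,0,0],"angular": [0,0,0]},{"grip": 1,"xyz": [0,0,0],"angular": [0,0,0]},{"grip": 1,"xyz": [0,0,0],"angular": [0,0,0]},{"grip": 1,"xyz": [-15,0,0],"angular": [0,0,0]},{"grip": 1,"xyz": [-40,0,0],"angular": [0,0,0]},{"grip": 1,"xyz": [-65,0,0],"angular": [0,0,0]},{"grip": 0,"xyz": [-65,0,0],"angular": [0,0,0]},{"grip": 0,"xyz": [-65,0,0],"angular": [0,0,0]},{"grip": 0,"xyz": [-65,0,0],"angular": [0,0,0]},{"grip": 0,"xyz": [-65,0,0],"angular": [0,0,0]}])

```text
time_s: 8.2
tcp_pos: [0.5101, 0.1085, 0.0566]
ee_rot: [[0.998, 0.067, 0.001], [0.067, -0.998, 0.0], [0.001, -0.0, -1.0]]
wrist_force: [-0.9, -0.1, -0.1]
gripper_width: 0.724
gripper_force: 0.0
```

Emit:
move_arm(series=[{"grip": 0,"xyz": [0,0,0],"angular": [0,0,0]},{"grip": 0,"xyz": [0,0,0],"angular": [0,0,0]},{"grip": 0,"xyz": [0,0,0],"angular": [0,0,0]},{"grip": 0,"xyz": [0,0,0],"angular": [0,0,0]}])

```text
time_s: 8.6
tcp_pos: [0.5093, 0.1082, 0.0565]
ee_rot: [[0.998, 0.067, -0.0], [0.067, -0.998, -0.0], [-0.0, 0.0, -1.0]]
wrist_force: [-0.1, 0.0, 0.0]
gripper_width: 0.358
gripper_force: 0.0
```

```bash
python3 - <<'E'
from h import *
snap('wrist','pics/w4.png'); cv2.imwrite('pics/m4.png',cv2.resize(cv2.imread('pics/w4.png'),(800,600)))
plan([])
E
```

```text
t 8.65 tcp [0.5092 0.1082 0.0565] yaw 3.84 w 0.3070437616799981 F [ 0.2 -0.4  0.5]
```

View pics/m4.png

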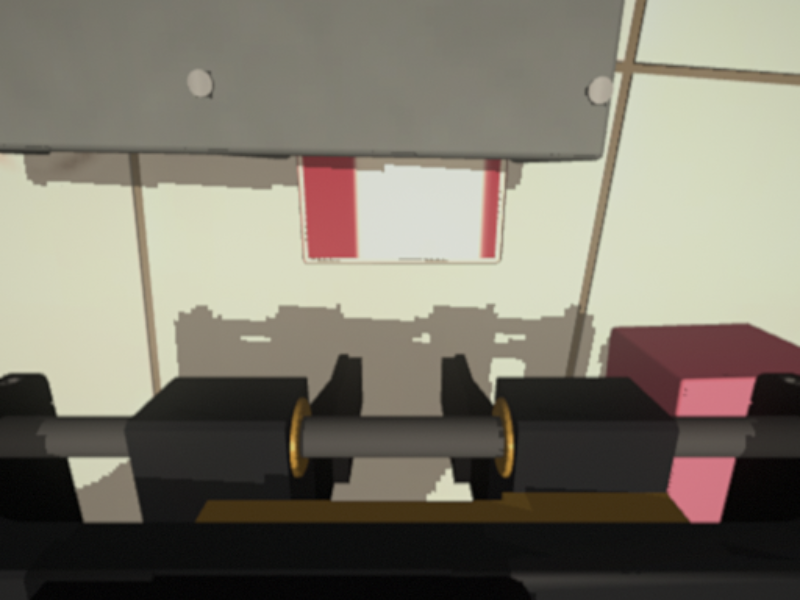

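The carton's near end shows at (305–500, 264), centred on the half-closed fingers at about 402. I'll leave the fingers about 26 mm apart for a stable two-point push.

```bash
python3 - <<'E'
from h import *
k=.64
A=onz('wrist',(2*k,150*k),.074);B=onz('wrist',(602*k,158*k),.074);E=[onz('wrist',(x*k,264*k),.055) for x in(305,501)]
d=(A-B)[:2];d/=np.linalg.norm(d);u=np.array([d[1],-d[0]]);m=B[:2]+d*.052
print(A,B,m,np.degrees(np.arctan2(-d[0],d[1])))
for e in E+[np.array(r.sense()['tcp_pos'])]: q=e[:2]-m;print(q@u,q@d)
E
```

```text
[0.58704963 0.21258082 0.074     ] [0.59533351 0.06332713 0.074     ] [0.59245184 0.11524722] 3.1767705680374836
-0.031939100734002426 0.027666275996341357
-0.031199782271620492 -0.03314893347258548
-0.08346473727768904 -0.002414496689135176
```

Emit:
move_arm(series=[{"grip": 0.3,"xyz": [15,0,0],"angular": [0,0,0]},{"grip": 0.3,"xyz": [27,0,0],"angular": [0,0,0]},{"grip": 0.3,"xyz": [35,0,0],"angular": [0,0,0]},{"grip": 0.3,"xyz": [41,0,0],"angular": [0,0,0]},{"grip": 0.3,"xyz": [47,0,0],"angular": [0,0,0]},{"grip": 0.3,"xyz": [53,0,0],"angular": [0,0,0]},{"grip": 0.3,"xyz": [58,0,0],"angular": [0,0,0]},{"grip": 0.3,"xyz": [62,0,0],"angular": [0,0,0]},{"grip": 0.3,"xyz": [66,0,0],"angular": [0,0,0]},{"grip": 0.3,"xyz": [66,0,0],"angular": [0,0,0]}])

```text
time_s: 9.65
tcp_pos: [0.5758, 0.1128, 0.0566]
ee_rot: [[0.998, 0.067, 0.001], [0.067, -0.998, 0.0], [0.001, -0.0, -1.0]]
wrist_force: [0.5, -0.2, 0.5]
gripper_width: 0.301
gripper_force: 0.0
```

Emit:
move_arm(series=[{"grip": 0.3,"xyz": [2,0,0],"angular": [0,0,0]},{"grip": 0.3,"xyz": [4,0,0],"angular": [0,0,0]},{"grip": 0.3,"xyz": [5,0,0],"angular": [0,0,0]}])

```text
time_s: 9.95
tcp_pos: [0.5801, 0.113, 0.0566]
ee_rot: [[0.998, 0.067, -0.0], [0.067, -0.998, -0.0], [-0.0, 0.0, -1.0]]
wrist_force: [-0.4, 0.8, 0.7]
gripper_width: 0.303
gripper_force: 0.6
```

Emit:
move_arm(series=[{"grip": 0.3,"xyz": [-15,0,0],"angular": [0,0,0]},{"grip": 0.3,"xyz": [-50,0,0],"angular": [0,0,0]},{"grip": 0.3,"xyz": [-80,0,0],"angular": [0,0,0]},{"grip": 0.3,"xyz": [-80,0,-40],"angular": [0,0,0]},{"grip": 0.3,"xyz": [-80,0,-60],"angular": [0,0,0]},{"grip": 0.3,"xyz": [-80,0,-60],"angular": [0,0,0]}])

```text
time_s: 10.55
tcp_pos: [0.5025, 0.1088, 0.1201]
ee_rot: [[0.998, 0.068, 0.008], [0.068, -0.998, 0.004], [0.008, -0.003, -1.0]]
wrist_force: [1.3, 0.1, 1.0]
gripper_width: 0.302
gripper_force: 0.0
```

```bash
python3 - <<'E'
from h import *
snap('wrist','pics/w5.png'); snap('scene','pics/s5.png')
w=cv2.resize(cv2.imread('pics/w5.png'),(800,600));s=cv2.resize(cv2.imread('pics/s5.png')[155:215,190:280],None,fx=3,fy=3,interpolation=3);w[600-s.shape[0]:,:s.shape[1]]=s
cv2.imwrite('pics/m5.png',w)
plan([])
E
```

```text
t 10.65 tcp [0.5004 0.1078 0.1169] yaw 3.84 w 0.30039913026302417 F [ 0.4 -0.2 -0.4]
```

View pics/m5.png

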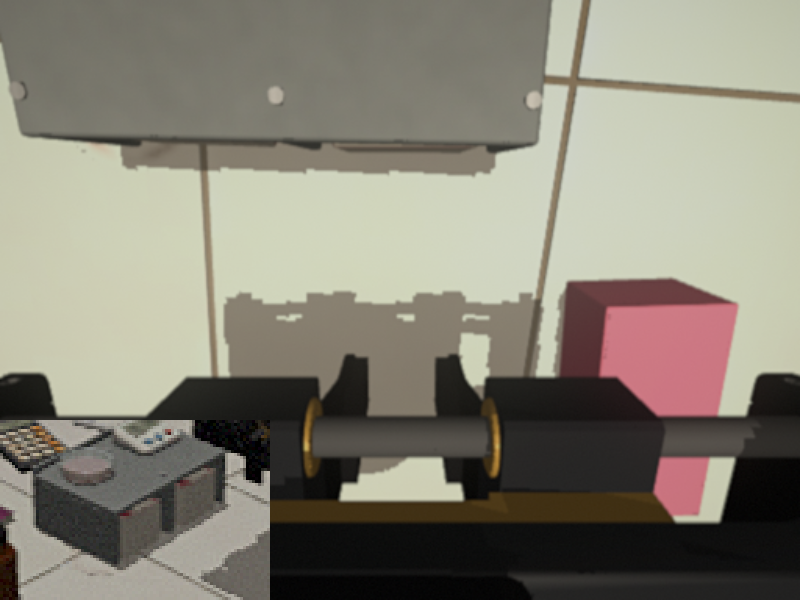

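The carton is inside the right bay, with its near face just at the front edge: wrist (335–485,~149), inset like the stored one. I'll check the depth numerically.

```bash
python3 - <<'E'
from h import *
k=.64
A=onz('wrist',(22*k,134*k),.074);B=onz('wrist',(538*k,147*k),.074)
d=(A-B)[:2];L=np.linalg.norm(d);d/=L;u=np.array([d[1],-d[0]]);m=B[:2]+d*.052;print('width',L,m)
for px in [(340,151),(480,151)]:
  for z in(0,.055): q=onz('wrist',(px[0]*k,px[1]*k),z)[:2]-m;print(px,z,q@u,q@d)
w=cv2.imread('pics/w5.png')[80:105,190:350];s=cv2.imread('pics/s5.png')[170:205,220:275]
w=cv2.resize(w,None,fx=5,fy=5,interpolation=3);s=cv2.resize(s,None,fx=10,fy=10,interpolation=3)
c=np.zeros((480,800,3),np.uint8);c[:125]=w;c[130:480,:550]=s;cv2.imwrite('pics/m6.png',c)
E
```

```text
width 0.19667731286952933 [0.59192392 0.11425594]
(340, 151) 0 -0.00047770961076773645 0.03343546152111851
(340, 151) 0.055 -0.002542215299946941 0.026296478076187787
(480, 151) 0 0.00131679824505255 -0.04202008747581373
(480, 151) 0.055 -0.0011316346060258934 -0.03301568392916362
```

View pics/m6.png

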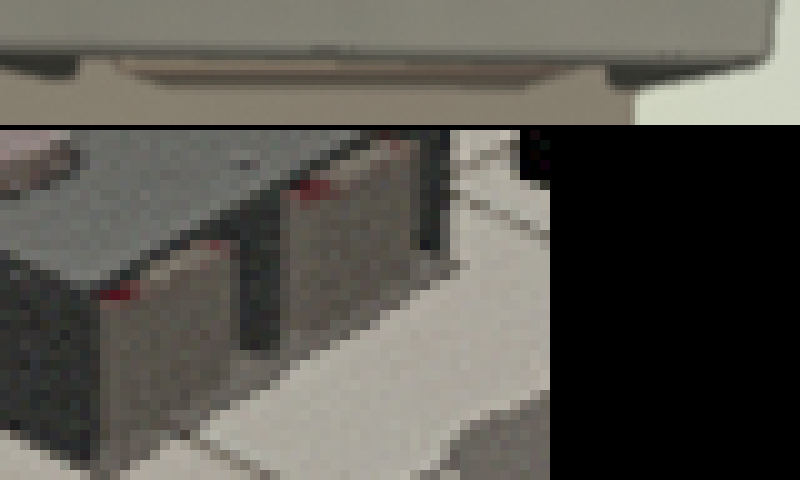

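Depth estimates agree on a centre about 57 mm inside. I'll nudge it a few more mm with the fingers tilted under the top edge for margin.

Emit:
move_arm(series=[{"grip": 0.3,"xyz": [0,0,0],"angular": [0,0.12,0]},{"grip": 0.3,"xyz": [0,0,20],"angular": [0,0.24,0]},{"grip": 0.3,"xyz": [10,0,45],"angular": [0,0.35,0]},{"grip": 0.3,"xyz": [25,0,67],"angular": [0,0.35,0]},{"grip": 0.3,"xyz": [45,0,67],"angular": [0,0.35,0]},{"grip": 0.3,"xyz": [60,0,67],"angular": [0,0.35,0]},{"grip": 0.3,"xyz": [68,0,67],"angular": [0,0.35,0]},{"grip": 0.3,"xyz": [73,0,67],"angular": [0,0.35,0]},{"grip": 0.3,"xyz": [76,0,67],"angular": [0,0.35,0]},{"grip": 0.3,"xyz": [77,0,67],"angular": [0,0.35,0]}])

```text
time_s: 11.65
tcp_pos: [0.5791, 0.1115, 0.0658]
ee_rot: [[0.951, 0.068, 0.301], [0.065, -0.998, 0.021], [0.301, 0.0, -0.954]]
wrist_force: [-32.1, 6.2, 19.5]
gripper_width: 0.3
gripper_force: 15.7
```

```bash
python3 - <<'E'
from h import *
plan([])
s=r.sense();R=np.array(s['ee_rot']);print((R.T@[-.08*1000,-5,0]).round(1),(R.T@[-80,-5,70]).round(1))
E
```

```text
t 11.65 tcp [0.5791 0.1115 0.0658] yaw 3.92 w 0.3002321255288436 F [-32.1   6.2  19.5]
[-76.4  -0.5 -24.2] [-55.3  -0.5 -90.9]
```

Emit:
move_arm(series=[{"grip": 0.3,"xyz": [-20,0,-6],"angular": [0,0,0]},{"grip": 0.3,"xyz": [-50,0,-16],"angular": [0,0,0]},{"grip": 0.3,"xyz": [-76,0,-24],"angular": [0,0,0]},{"grip": 0.3,"xyz": [-66,0,-58],"angular": [0,-0.1,0]},{"grip": 0.3,"xyz": [-55,0,-91],"angular": [0,-0.2,0]},{"grip": 0.3,"xyz": [-55,0,-91],"angular": [0,-0.31,0]},{"grip": 0.3,"xyz": [-55,0,-91],"angular": [0,-0.35,0]}])

```text
time_s: 12.35
tcp_pos: [0.5048, 0.1113, 0.1404]
ee_rot: [[0.997, 0.073, -0.027], [0.073, -0.997, 0.008], [-0.026, -0.01, -1.0]]
wrist_force: [2.3, -1.6, 0.1]
gripper_width: 0.299
gripper_force: 0.0
```

```bash
python3 - <<'E'
from h import *
snap('wrist','pics/w7.png'); snap('scene','pics/s7.png')
plan([])
w=cv2.resize(cv2.imread('pics/w7.png')[:,:],(533,400));s=cv2.resize(cv2.imread('pics/s7.png')[155:215,200:280],None,fx=10,fy=10,interpolation=3)
s=cv2.resize(s,(267*1,200));s2=cv2.resize(cv2.imread('pics/s5.png')[155:215,200:280],(267,200),interpolation=3)
cv2.imwrite('pics/m7.png',np.hstack([w,np.vstack([s,s2])]))
E
```

```text
t 12.45 tcp [0.5103 0.1112 0.1398] yaw 3.86 w 0.29849133115991905 F [ 0.6 -0.3  0.4]
```

View pics/m7.png

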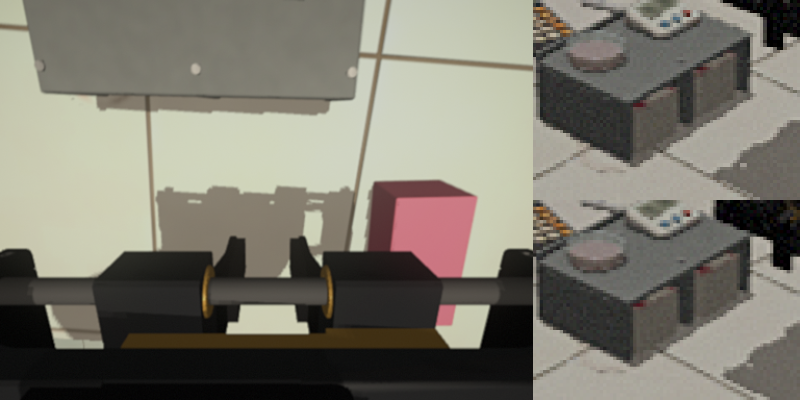

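The upper scene crop, compared with the earlier one below it, shows the carton slightly deeper. The wrist view no longer shows its near face past the riser edge (about y=97). The carton is home, the gripper is clear and the bystanders haven't moved.

```bash
python3 -c "
from station import r
print(r.finish_job())"
```

```text
the job is handed in; nothing more can be done
None
```

The low carton is in the riser's right-hand bay, by my estimate at or within a few mm of fully home. I left the tall and stored cartons alone, the last push peaked at about 38 N at the wrist, and I handed the job in at about 12.5 s; no pass/fail result came back.

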